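# Put the lathe accessories away on their silhouettes

### The job

Put the four lathe accessories away: set each one upright, centred and squarely, on the plywood pad whose dark silhouette has the shape and size of its base (wide faceplate, small chuck, square bed clamp, long tool rest), and let go. Do not knock over or push aside the glue bottle or the glass jar that stand among them.

Things in the scene. Friction and masses are not known exactly. Their poses are not given: they have to be found in the camera images.
- faceplate_mid (a point): Lathe faceplate, bright steel: round flange, 84 mm diameter, 8 mm thick, lying flat, with a plain round hub of 36 mm diameter standing up from its centre; 66 mm high in all, about 0.6 kg. This point is at its centre, half-way up: 33 mm above its underside. It lies on the hub, where the hub can be gripped from any side. z up.
- chuck_mid (a point): Small lathe chuck: steel cylinder of 60 mm diameter and 36 mm height standing upright, with four small jaws on its top face, inside its outline; 50 mm high in all, about 0.65 kg. This point is at its centre, half-way up: 25 mm above its underside. At this height the plain round body can be gripped across its 60 mm diameter from any side. z up.
- clamp_mid (a point): Lathe bed clamp: dark steel plate 66 x 66 mm, 10 mm thick, lying flat, with a round steel boss of 32 mm diameter standing up from its centre; 70 mm high in all, about 0.45 kg. This point is at its centre, half-way up: 35 mm above its underside. It lies on the boss, where it can be gripped from any side. x and y lie along the plate's sides, z up.
- rest_mid (a point): Tool rest standing upside down: dark steel bar 120 mm long, 32 mm wide, 12 mm thick, lying flat, with a round steel post of 25 mm diameter standing up from its middle; 76 mm high in all, about 0.5 kg. This point is at its centre, half-way up: 38 mm above its underside. It lies on the post, where it can be gripped from any side. y lies along the bar, x across it, z up. Either way round is the same.
- pad_wide_top (a point): Fixed plywood pad lying on the bench, 104 x 104 mm, 6 mm thick, with a dark painted silhouette: a wide round disc of 92 mm diameter. This point is the silhouette's centre on the pad's top face, 6 mm above the bench; z up. For the faceplate.
- pad_small_top (a point): Fixed plywood pad lying on the bench, 104 x 104 mm, 6 mm thick, with a dark painted silhouette: a small round disc of 68 mm diameter. This point is the silhouette's centre on the pad's top face, 6 mm above the bench; z up. For the chuck.
- pad_square_top (a point): Fixed plywood pad lying on the bench, 104 x 104 mm, 6 mm thick, with a dark painted silhouette: a square of 74 x 74 mm. This point is the silhouette's centre on the pad's top face, 6 mm above the bench; z up. x and y lie along the square's sides. For the bed clamp, any side to any side.
- pad_bar_top (a point): Fixed plywood pad lying on the bench, 56 x 138 mm, 6 mm thick, with a dark painted silhouette: a long bar of 40 x 128 mm. This point is the silhouette's centre on the pad's top face, 6 mm above the bench; z up. y lies along the bar, x across it. For the tool rest, either way round.
- glue: Bystander: upright white glue bottle with an orange cap, 40 mm diameter, 100 mm high, loose, among the task's things. Origin at the centre of its underside, z up.
- jar: Bystander: upright amber glass jar with a metal lid, 52 mm diameter, 70 mm high, loose, among the task's things. Origin at the centre of its underside, z up.
Mind the look-alikes: they are no part of the job. What is shaped like the part that bears pad_small_top but pink is not meant.

How it is judged:
At the end, for the whole second after the job is handed in: Each accessory stands upright (0.1 rad) at rest on its own pad (height within 5 mm), centre within 12 mm of the silhouette's centre; clamp sides within 0.2 rad of the square's (any quarter turn), tool rest bar within 0.2 rad of its silhouette (either way round) (horizontal distance between faceplate_mid and pad_wide_top below 0.012 m and z of faceplate_mid in the frame of pad_wide_top between 0.028 and 0.038 m and angle between each of faceplate_mid, chuck_mid, clamp_mid, rest_mid's own z axis and vertical below 0.1 rad and linear speed of each of faceplate, chuck, clamp, rest below 0.02 m/s and horizontal distance between chuck_mid and pad_small_top below 0.012 m and z of chuck_mid in the frame of pad_small_top between 0.02 and 0.03 m and horizontal distance between clamp_mid and pad_square_top below 0.012 m and z of clamp_mid in the frame of pad_square_top between 0.03 and 0.04 m and (angle between the y axis of clamp_mid and the y axis of pad_square_top, either way round below 0.2 rad or angle between the x axis of clamp_mid and the y axis of pad_square_top, either way round below 0.2 rad) and horizontal distance between rest_mid and pad_bar_top below 0.012 m and z of rest_mid in the frame of pad_bar_top between 0.033 and 0.043 m and angle between the y axis of rest_mid and the y axis of pad_bar_top, either way round below 0.2 rad); the robot touches nothing.
It fails at once if the glue bottle is knocked over or shoved more than 30 mm (angle between glue's own z axis and vertical above 0.5 rad or distance of glue from where it was at the start of the episode above 0.03 m).
It fails at once if the glass jar is knocked over or shoved more than 30 mm (angle between jar's own z axis and vertical above 0.5 rad or distance of jar from where it was at the start of the episode above 0.03 m).
It also fails if it takes over 118 s, if anything falls off the work surface, if the arm or the gripper's body presses on something with over 40 N, if the wrist force passes 120 N, or if a joint passes its speed limit or range.

### The arm

A 7-joint arm with a two-finger parallel gripper is mounted at the origin on the work surface. World frame = base frame: x ahead of the robot, y to its left, z up, the work surface at z = 0. Lengths are in m, angles in rad, forces in N, time in s.
With the tool pointing down it reaches from about 0.425 to 0.925 m from the base axis. Payload 6.8 kg.
Tool frame: the origin (TCP) lies midway between the tips of the shut fingers; the grasp point (between the pads) lies 19 mm behind it (r.grip_point_offset is the distance from the TCP to the grasp point, in m); z points along the fingers, y is the direction in which the jaws open and shut (so a half turn about z gives the same grasp; the last joint's range is limited). The gripper opens to 85 mm and grips with 20 to 120 N. Pads are 22 mm wide; open, the fingers measure 114 mm over their backs; the gripper's body (76 mm by 85 mm) begins 54 mm behind the grasp point. The pads swing forward as they close: fully open they stand 13 mm farther back than shut.
Start: joints at [-1.243, 0.477, 0.022, 1.555, -0.011, 1.109, -0.083], TCP at [0.285, 0.612, 0.231] pointing down, gripper open.
Joint ranges: [-2.96, 2.96], [-0.34, 2.1], [-1.41, 1.46], [0.24, 2.44], [-1.37, 4.51], [0.17, 1.92], [-2.96, 2.96]. Speed limits (rad/s): [2.39, 2.39, 3.14, 3.14, 3.14, 3.14, 3.14].

### API

Orientations are given as a rotation vector (axis times angle).
In Python, from bench import r, grab_frame, camera_params gives the robot as it stands.
- The arm moves only by the tool carry_out, never from a script. Its argument "motion" is text: rows parted by semicolons, each of 5 numbers parted by spaces: the closure, from 0 (fully open) to 1 (shut), then the shift along the tool's x, y, z in mm, then the turn about the tool's z in rad. In form: fingers dx dy dz twist; .... A call has exactly 8 rows; each row shifts and turns the commanded pose from where the row before left it, along the tool's axes as they then stand; what a row does not reach is not made up. A row lasts 1/8 s, in which the tool goes at most 62.5 mm and 10.7 degrees, less where a joint would pass 70% of its speed; a pose out of reach is approached as far as the arm can. A call with a gripper value outside its range is refused whole. The fingers move at their own pace and stop on an object; "newtons" is the grip in N (left out, the last holds). Time passes only in rows, so rows that do not move let the fingers close, or fill a call up. It gives the time, the measured TCP pose, the force and the opening at its end, in the units of the state.
- r.get_obs(): the state, without advancing time (a new reading comes with each control period).
- grab_frame(name): name is "scene" or "top"; returns the picture (400x640x3 uint8, red, green, blue); there is no depth.
- camera_params(name): a dict with "fx", "fy", "cx", "cy" (pixels), "eye" and "attitude" of the camera in the world. Camera axes: x right, y down, z forward; pixel columns grow to the right and rows downward; lengths in m; the calibration is good to about 2 mm. A picture is of the moment at which its call begins. camera_params takes no time and is no camera call.
- r.hand_in(): hands the job in, once; it reports no verdict.
The state is a dict: "clock": time; "joints": joint angles; "qvel": joint speeds; "tau": joint torques, N m; "tcp_pos": TCP position; "orientation": TCP orientation; "contact_force": force on the tool from outside, world axes, zero at the start; "moment": the same for the moment, N m; "grip_width": finger opening in m.
Only numpy, scipy, OpenCV 4.12 (cv2) and the standard library are available. Lean on these libraries where they do the work, as an engineer would, in place of code of your own. Each camera call takes 0.05 s, during which the arm holds its last target.

## Working session

There is one attempt and no reset: what is moved stays moved. The work goes in short steps, Python scripts to look and compute and a tool call to move; the robot and the scene stay as the last step left them, time stands still between calls to the robot, and variables do not carry over. Pictures are saved under pics/ and viewed, and the job is handed in when it is done.

Besides the shell and the picture viewer there is one more tool, called after ">>>" as a command line: name --argument value ..., lists and objects as JSON in quotes. carry_out: Moves the arm, as the interface text tells. Its arguments: {"type":"object","properties":{"motion":{"type":"string"},"newtons":{"type":"number"}},"required":["motion"]}

```bash
mkdir -p pics; ls; python3 - <<'E'
from bench import r, grab_frame, camera_params
import cv2
for n in ("scene","top"):
    f=grab_frame(n); cv2.imwrite(f"pics/{n}0.png",f[:,:,::-1]); print(n,camera_params(n))
print(r.get_obs(), r.grip_point_offset)
E
```

```text
pics
scene {'fx': 400.7695939975581, 'fy': 400.7695939975581, 'cx': 321.63543524530763, 'cy': 205.33444509075096, 'eye': array([ 0.80966521, -0.2176008 ,  0.83859171]), 'attitude': array([-2.29701857, -1.39300562,  0.35467633])}
top {'fx': 389.96441948220144, 'fy': 389.96441948220144, 'cx': 319.17056552546785, 'cy': 199.14454533754136, 'eye': array([0.34488133, 0.01162933, 1.18884295]), 'attitude': array([-2.16348884,  2.19685392, -0.07688986])}
{'clock': 0.1, 'joints': array([-1.24307408,  0.47773248,  0.02235623,  1.55632432, -0.0115196 ,
        1.10930827, -0.08310287]), 'qvel': array([-7.43253201e-04, -7.16666267e-05, -4.52275449e-04, -4.39129149e-03,
       -2.43595697e-03, -8.46519109e-04,  2.23081617e-04]), 'tau': array([ 4.98028414e-03, -5.97753024e+01,  1.61396150e+00, -2.81949162e+01,
        1.29245516e-02,  4.91947125e-03, -3.98161035e-05]), 'tcp_pos': array([0.28474576, 0.61142302, 0.23042504]), 'orientation': array([-6.79134001e-01, -3.06705263e+00,  2.55285348e-03]), 'contact_force': array([ 0.22780335,  0.21672517, -0.31266582]), 'moment': array([ 0.01232734,  0.00178595, -0.01539154]), 'grip_width': 0.08541023924071907} 0.0187
```

View pics/scene0.png

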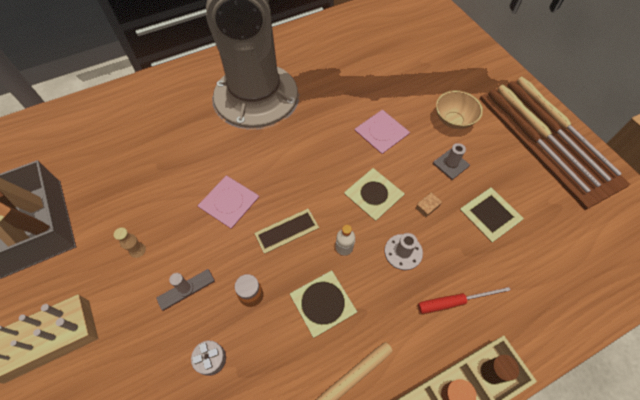

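View pics/top0.png

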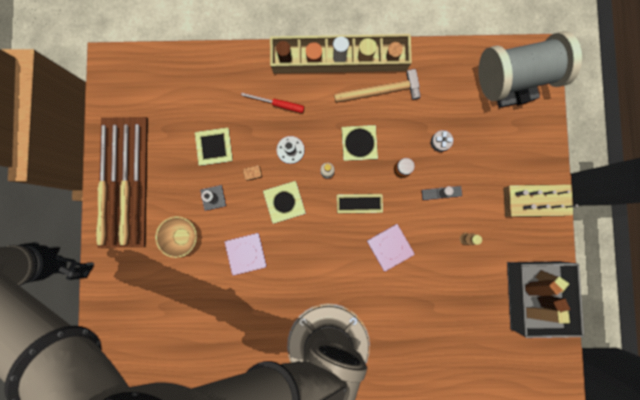

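```bash
cat > h.py <<'E'
import numpy as np, cv2
from scipy.spatial.transform import Rotation as R
from bench import r, grab_frame, camera_params
def cam(n):
    c=camera_params(n); return c, R.from_rotvec(c["attitude"]).as_matrix()
def cast(n,px,z):
    c,M=cam(n); px=np.atleast_2d(px).astype(float)
    d=np.c_[(px[:,0]-c["cx"])/c["fx"],(px[:,1]-c["cy"])/c["fy"],np.ones(len(px))]@M.T
    return (c["eye"]+d*((z-c["eye"][2])/d[:,2])[:,None])[:,:2]
def proj(n,P):
    c,M=cam(n); q=(np.atleast_2d(P)-c["eye"])@M
    return np.c_[q[:,0]/q[:,2]*c["fx"]+c["cx"],q[:,1]/q[:,2]*c["fy"]+c["cy"]]
E
python3 - <<'E'
from h import *
for n,box in (("scene",(110,90,540,400)),("top",(180,110,500,270))):
    f=cv2.imread(f"pics/{n}0.png"); hsv=cv2.cvtColor(f,cv2.COLOR_BGR2HSV)
    H,S,V=cv2.split(hsv)
    x0,y0,x1,y1=box
    for nm,m in (("dark",V<60),("grey",(S<90)&(V>=50)),("yel",(H>22)&(H<40)&(S>40)&(V>150))):
        m=m.astype(np.uint8)*255
        k,l,st,ce=cv2.connectedComponentsWithStats(m)
        for i in range(1,k):
            if st[i,4]>40 and x0<ce[i,0]<x1 and y0<ce[i,1]<y1: print(n,nm,ce[i].round(1),st[i], cast(n,ce[i],0.006).round(4)[0])
    c=f[y0:y1,x0:x1]; s=800/(x1-x0); s=min(s,600/(y1-y0))
    cv2.imwrite(f"pics/{n}c.png",cv2.resize(c,None,fx=s,fy=s,interpolation=cv2.INTER_CUBIC))
E
```

```text
scene dark [263.3  94.3] [240  81  40  20  69] [0.0136 0.0173]
scene dark [533.6 110.9] [517  94  37  37  61] [0.4095 0.6485]
scene dark [489.8 372.3] [481 359  23  24 280] [0.8801 0.1154]
scene grey [381.7 130.9] [ 355  110   55   43 1261] [0.2777 0.2429]
scene grey [452.5 161. ] [434 143  35  36 697] [0.4428 0.3509]
scene grey [374. 194.] [ 345  169   59   51 1096] [0.4342 0.1243]
scene grey [228.  201.1] [ 198  176   61   52 1707] [ 0.2905 -0.1951]
scene grey [491.6 214.1] [461 188  62  54 957] [0.6087 0.3408]
scene grey [285.6 231.1] [255 209  63  44 396] [ 0.4254 -0.1068]
scene grey [120.3 233.5] [115 229  11  10  78] [ 0.2569 -0.4435]
scene grey [344.6 242.8] [336 230  19  25 355] [ 0.5133 -0.0009]
scene grey [403.5 251.2] [ 384  233   39   37 1112] [0.5917 0.1057]
scene grey [183.3 287.6] [157 269  57  41 978] [ 0.4452 -0.3561]
scene grey [322.6 304.1] [ 290  271   67   66 1069] [ 0.6134 -0.1096]
scene grey [246.4 285.9] [235 274  24  25 461] [ 0.5037 -0.2357]
scene grey [488.4 292.8] [467 287  43  12 146] [0.7546 0.2134]
scene grey [470.6 375.5] [ 399  336  137   64 1685] [0.
[... 1504 characters left out ...]
.428  0.1244]
top grey [212.6 197.4] [201 185  25  25 469] [0.4452 0.3418]
top grey [441.4 192.5] [422 186  40  14 408] [ 0.4492 -0.3547]
top grey [360.  203.5] [338 194  45  19 387] [ 0.4197 -0.1066]
top grey [390.3 247.2] [ 367  224   47   47 1290] [ 0.2863 -0.1948]
top grey [245.1 253.8] [ 224  233   43   42 1288] [0.2731 0.2428]
top yel [359.  142.8] [342 125  36  36 460] [ 0.6066 -0.108 ]
top yel [213.4 146.4] [195 128  37  37 576] [0.6027 0.3404]
top yel [283.9 201.8] [264 181  41  42 776] [0.4283 0.1247]
top yel [358.2 204.2] [337 195  45  18 242] [ 0.4175 -0.1011]
top yel [180.9 233. ] [174 229  15   8  96] [0.3384 0.4375]
top yel [476.5 239.2] [473 235   9   9  63] [ 0.3064 -0.4547]
```

View pics/scenec.png

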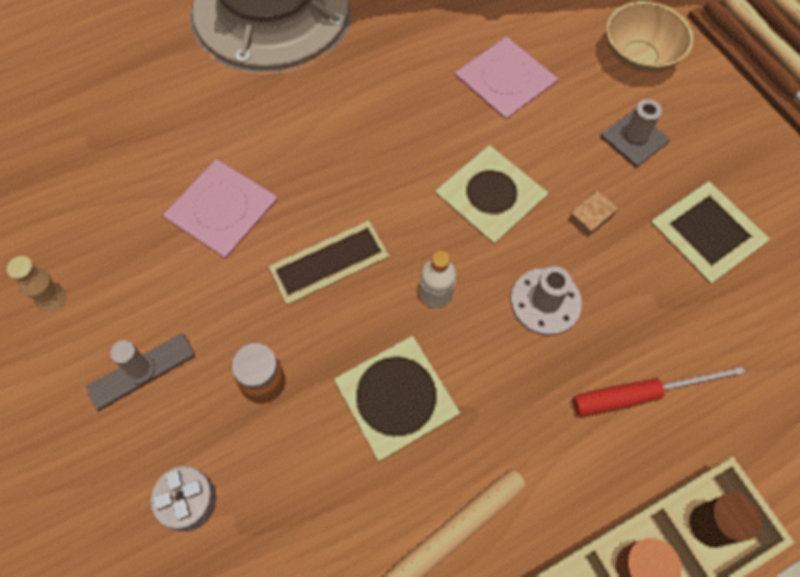

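View pics/topc.png

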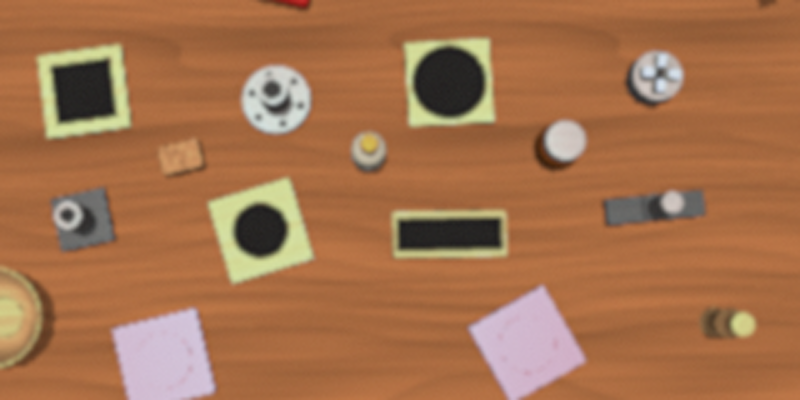

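```bash
cat > m.py <<'E'
from h import *
def patch(n,f,cx,cy,z,half=0.1,s=4000):
    N=int(2*half*s)
    # output px (u,v): x = cx+half - v/s ; y = cy+half - u/s
    u=np.array([[0,0],[N,0],[N,N],[0,N]],np.float32)
    W=np.c_[cx+half-u[:,1]/s, cy+half-u[:,0]/s, np.full(4,z)]
    Hm=cv2.getPerspectiveTransform(proj(n,W).astype(np.float32),u)
    return cv2.warpPerspective(f,Hm,(N,N),flags=cv2.INTER_CUBIC)
def back(uv,cx,cy,half=0.1,s=4000):
    uv=np.atleast_2d(uv); return np.c_[cx+half-uv[:,1]/s, cy+half-uv[:,0]/s]
E
python3 - <<'E'
from m import *
items=dict(wide=(.608,-.109,.006),small=(.429,.125,.006),square=(.606,.342,.006),bar=(.422,-.104,.006))
for k,(x,y,z) in items.items():
    for n in ("top","scene"):
        f=cv2.imread(f"pics/{n}0.png"); p=patch(n,f,x,y,z)
        g=p.max(axis=2); m=((g<110)).astype(np.uint8)
        kk,l,st,ce=cv2.connectedComponentsWithStats(m); i=l[400,400]
        c=max(cv2.findContours((l==i).astype(np.uint8),0,2)[0],key=cv2.contourArea)
        rc=cv2.minAreaRect(c); print(k,n,back(ce[i],x,y)[0].round(4),"rect",back(rc[0],x,y)[0].round(4),np.array(rc[1])/4,rc[2])
rows=[]
for k,(x,y,z) in dict(face=(.59,.105,.008),chuck=(.605,-.36,.036),clamp=(.44,.335,.010),rest=(.445,-.35,.012)).items():
    row=[]
    for n in ("top","scene"):
        f=cv2.imread(f"pics/{n}0.png"); p=patch(n,f,x,y,z,.075,4000); p=cv2.resize(p,(380,380))
        for t in range(0,380,50): pass
        cv2.putText(p,k+n,(5,15),0,.5,(0,255,0)); cv2.drawMarker(p,(190,190),(0,255,0),0,8); row.append(p)
    rows.append(np.vstack(row))
cv2.imwrite("pics/obj.png",cv2.resize(np.hstack(rows),(800,400)))
cv2.imwrite("pics/objA.png",np.hstack(rows[:2]));cv2.imwrite("pics/objB.png",np.hstack(rows[2:]))
E
```

```text
wide top [ 0.6081 -0.1086] rect [ 0.6084 -0.1085] [87.75 87.  ] 90.0
wide scene [ 0.6097 -0.1077] rect [ 0.6097 -0.1076] [89.01810455 88.78094482] 71.56504821777344
small top [0.4287 0.1251] rect [0.4288 0.1254] [63.53944397 62.98080826] 24.443954467773438
small scene [0.4307 0.1262] rect [0.4305 0.126 ] [64.34999847 64.34999847] 36.869895935058594
square top [0.6041 0.3416] rect [0.604  0.3416] [70.84420776 70.66804504] 82.91671752929688
square scene [0.6062 0.3426] rect [0.6062 0.3428] [71.8421936  71.55692291] 82.71597290039062
bar top [ 0.4208 -0.1047] rect [ 0.4209 -0.1049] [ 36.75 124.75] 90.0
bar scene [ 0.4227 -0.1037] rect [ 0.4226 -0.1035] [125.49998474  37.24999237] -0.0
```

View pics/obj.png

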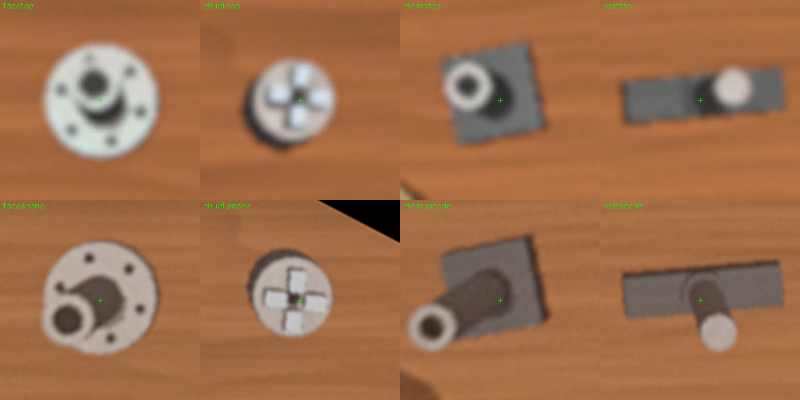

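```bash
python3 - <<'E'
from m import *
for k,(x,y,z) in dict(face=(.59,.105,.008),chuck=(.605,-.36,.036),clamp=(.44,.335,.010),rest=(.445,-.35,.012)).items():
    for n in ("top","scene"):
        f=cv2.imread(f"pics/{n}0.png"); p=patch(n,f,x,y,z,.075,4000)
        hsv=cv2.cvtColor(p,cv2.COLOR_BGR2HSV)
        m=((hsv[...,1]<105)).astype(np.uint8)
        if k=="chuck": m=((hsv[...,1]<100)&(hsv[...,2]>120)).astype(np.uint8)
        kk,l,st,ce=cv2.connectedComponentsWithStats(m); i=1+st[1:,4].argmax()
        c=max(cv2.findContours((l==i).astype(np.uint8),0,2)[0],key=cv2.contourArea)
        rc=cv2.minAreaRect(c); e=cv2.minEnclosingCircle(c)
        print(k,n,"rect",back(rc[0],x,y,.075)[0].round(4),np.array(rc[1])/4,rc[2],"circ",back(e[0],x,y,.075)[0].round(4),e[1]/2)
        # trimmed: erode/open to remove posts
        mm=(l==i).astype(np.uint8)*255
        cv2.drawContours(mm,[c],-1,255,-1)
        q=p.copy(); cv2.drawContours(q,[c],-1,(0,255,0),1); cv2.imwrite(f"pics/q_{k}_{n}.png",q)
        b=st[i]; print("  bbox x",back([[0,b[1]],[0,b[1]+b[3]]],x,y,.075)[:,0].round(4),"y",back([[b[0],0],[b[0]+b[2],0]],x,y,.075)[:,1].round(4))
ims=[np.vstack([cv2.resize(cv2.imread(f"pics/q_{k}_{n}.png"),(300,300)) for n in("top","scene")]) for k in ("clamp","rest")]
cv2.imwrite("pics/q.png",np.hstack(ims))
E
```

```text
face top rect [0.5891 0.1044] [88.72021484 88.50606537] 87.95458984375 circ [0.5891 0.1043] 89.57144165039062
  bbox x [0.6335 0.5445] y [0.1488 0.06  ]
face scene rect [0.5917 0.1049] [86.32346344 87.01731873] 17.68439292907715 circ [0.5889 0.1063] 94.43421173095703
  bbox x [0.6347 0.5482] y [0.1492 0.0608]
chuck top rect [ 0.6054 -0.3555] [62.5109024  62.11109924] 48.8140754699707 circ [ 0.6049 -0.3547] 65.0282211303711
  bbox x [0.6362 0.5725] y [-0.325  -0.3872]
chuck scene rect [ 0.6073 -0.3545] [60.25317383 60.48834991] 48.8140754699707 circ [ 0.6076 -0.3543] 62.126991271972656
  bbox x [0.6375 0.5768] y [-0.3238 -0.3848]
clamp top rect [0.4447 0.3415] [68.31085205 70.54957581] 78.2118148803711 circ [0.445  0.3404] 91.37326049804688
  bbox x [0.4838 0.4062] y [0.3795 0.301 ]
clamp scene rect [0.444 0.357] [ 69.56624603 105.61206818] 75.54177856445312 circ [0.4464 0.3564] 117.1749267578125
  bbox x [0.4872 0.4008] y [0.4048 0.3008]
rest top rect [ 0.45   -0.3529] [ 36.25506592 121.39884186] 84.88023376464844 circ [ 0.4481 -0.353 ] 123.07649993896484
  bbox x [0.47   0.4275] y [-0.292 -0.414]
rest scene rect [ 0.437  -0.3537] [ 63.58940887 119.74940491] 85.0765609741211 circ [ 0.4521 -0.3524] 121.90626525878906
  bbox x [0.4732 0.406 ] y [-0.292 -0.413]
```

View pics/q.png

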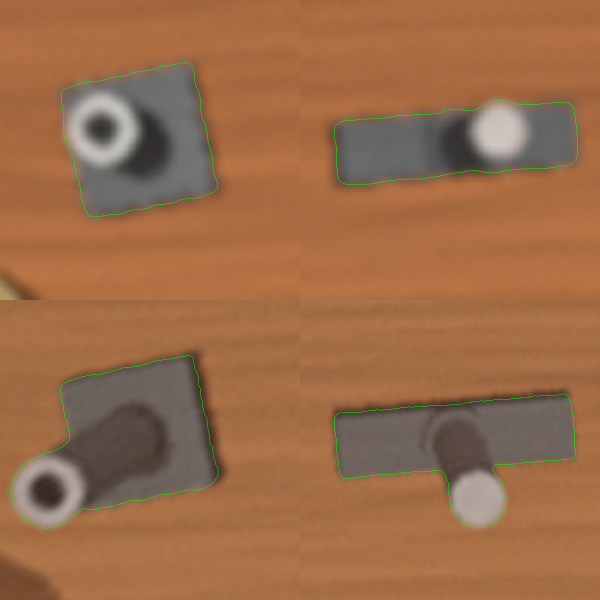

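The pictures show these candidates, with top-view pixels:

| Item | Chosen | Look-alikes rejected |
|---|---|---|
| Faceplate | (290,150) | none |
| Chuck | (442,141) | jar lid (404,167) |
| Clamp | (211,197) | none |
| Tool rest | (442,192) | none |
| Wide pad | (360,143) | none |
| Small pad | (284,202) | pink pads (245,254) and (390,247) |
| Square pad | (213,147) | none |
| Bar pad | (360,203) | none |

The small bottle at (473,240) and the cork block at (252,173) are not part of the job. The crops confirm these choices: yellow pads with dark silhouettes, and plain pink look-alikes.

First I turn the tool so that its x is -X and its y is +Y in the world, then go to the clamp.

>>> carry_out --motion "0 0 0 0 -0.109; 0 0 0 0 -0.109; 0 0 0 0 -0.109; 0 0 0 0 -0.109; 0 -20 -34 0 0; 0 -20 -34 0 0; 0 -20 -34 0 0; 0 -20 -34 0 0" --newtons 60

```text
clock: 1.1
tcp_pos: [0.3654, 0.4745, 0.2309]
orientation: [0.0, -3.141, 0.001]
contact_force: [-0.6, 0.2, 0.3]
grip_width: 0.0854
```

>>> carry_out --motion "0 -20 -34 0 0; 0 -20 -34 0 0; 0 -20 -34 0 0; 0 -22 -33 0 0; 0 0 0 0 0; 0 0 0 0 0; 0 0 0 0 0; 0 0 0 0 0"

```text
clock: 2.1
tcp_pos: [0.4463, 0.3419, 0.2312]
orientation: [0.003, -3.141, -0.0]
contact_force: [0.2, -0.1, 0.2]
grip_width: 0.0853
```

>>> carry_out --motion "0 0 0 34 0; 0 0 0 34 0; 0 0 0 34 0; 0 0 0 34 0; 0 0 0 34 0; 0 0 0 34 0; 0 0 0 2 0; 0 0 0 0 0"

```text
clock: 3.1
tcp_pos: [0.4473, 0.3416, 0.0261]
orientation: [-0.001, 3.141, 0.001]
contact_force: [-0.3, -0.5, 0.1]
grip_width: 0.0854
```

>>> carry_out --motion "1 0 0 0 0; 1 0 0 0 0; 1 0 0 0 0; 1 0 0 0 0; 1 0 0 0 0; 1 0 0 0 0; 1 0 0 0 0; 1 0 0 0 0"

```text
clock: 4.1
tcp_pos: [0.4475, 0.3419, 0.0264]
orientation: [-0.001, 3.14, 0.003]
contact_force: [-1.1, 1.1, 6.2]
grip_width: 0.0304
```

```bash
python3 - <<'E'
from h import *
f=grab_frame("scene"); cv2.imwrite("pics/s1.png",cv2.resize(f[90:290,320:640,::-1],None,fx=2.5,fy=2.5))
print(r.get_obs()["tcp_pos"],r.get_obs()["joints"])
E
```

```text
[0.44753847 0.34197306 0.02643927] [-0.76526993  0.5695236   0.00290285  1.97192804 -0.00343218  0.59788801
  0.81117109]
```

View pics/s1.png

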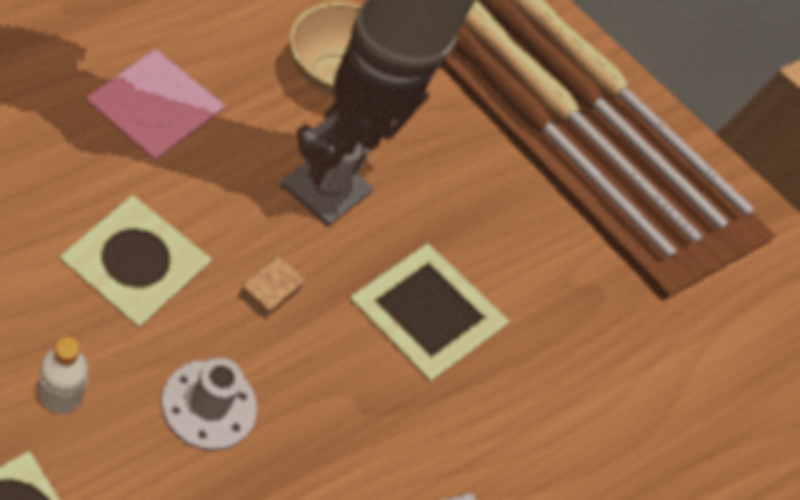

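>>> carry_out --motion "1 0 0 -25 0; 1 0 0 -25 0; 1 0 0 -25 0; 1 0 0 -25 0; 1 -39 0 0 0; 1 -40 0 0 0; 1 -40 0 0 0; 1 -39 0 0 0"

```text
clock: 5.15
tcp_pos: [0.6052, 0.3402, 0.1241]
orientation: [0.0, -3.139, 0.002]
contact_force: [0.6, -0.4, -4.7]
grip_width: 0.0305
```

>>> carry_out --motion "1 0 0 0 0.04; 1 0 0 0 0.04; 1 0 0 20 0; 1 0 0 20 0; 1 0 0 20 0; 1 0 0 0 0; 1 0 0 0 0; 1 0 0 0 0"

```text
clock: 6.15
tcp_pos: [0.6058, 0.3414, 0.0663]
orientation: [0.125, 3.138, 0.002]
contact_force: [-0.3, 0.4, -5.6]
grip_width: 0.0308
```

```bash
python3 - <<'E'
from h import *
f=grab_frame("scene"); cv2.imwrite("pics/s2.png",cv2.resize(f[130:290,400:640,::-1],None,fx=3,fy=3))
print(r.get_obs()["tcp_pos"],r.get_obs()["grip_width"])
E
```

```text
[0.60568322 0.34128258 0.06628443] 0.03095776598607233
```

View pics/s2.png

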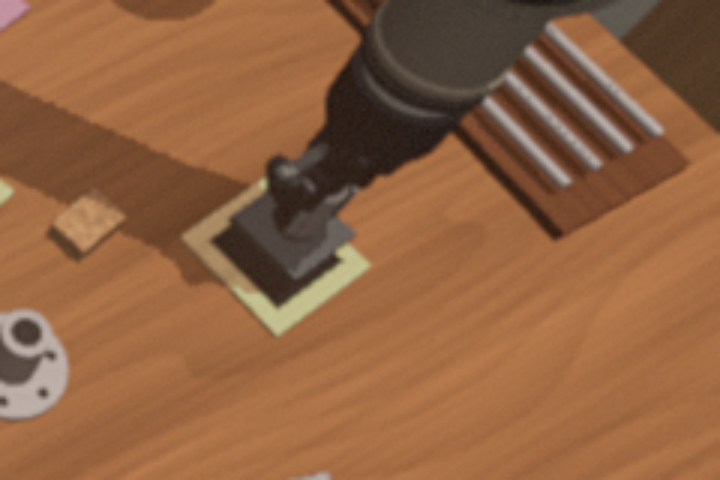

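>>> carry_out --motion "1 0 0 15 0; 1 0 0 12 0; 1 0 0 6 0; 1 0 0 1 0; 1 0 0 0 0; 1 0 0 0 0; 1 0 0 0 0; 1 0 0 0 0"

```text
clock: 7.2
tcp_pos: [0.6045, 0.3407, 0.0325]
orientation: [-0.126, -3.138, 0.001]
contact_force: [-6.7, -2.4, 8.4]
grip_width: 0.0305
```

>>> carry_out --motion "0 0 0 0 0; 0 0 0 0 0; 0 0 0 0 0; 0 0 0 0 0; 0 0 0 0 0; 0 0 0 -30 0; 0 0 0 -40 0; 0 0 0 -50 0"

```text
clock: 8.2
tcp_pos: [0.6043, 0.3406, 0.1515]
orientation: [-0.125, -3.137, 0.002]
contact_force: [0.8, 0.9, 0.2]
grip_width: 0.0853
```

```bash
python3 - <<'E'
from h import *
o=r.get_obs(); print(o["tcp_pos"],o["grip_width"],o["contact_force"])
f=grab_frame("scene"); cv2.imwrite("pics/s3.png",cv2.resize(f[130:290,400:640,::-1],None,fx=3,fy=3))
E
```

```text
[0.60430893 0.3405717  0.15152142] 0.08525449656054689 [0.78217885 0.86660099 0.16544324]
```

View pics/s3.png

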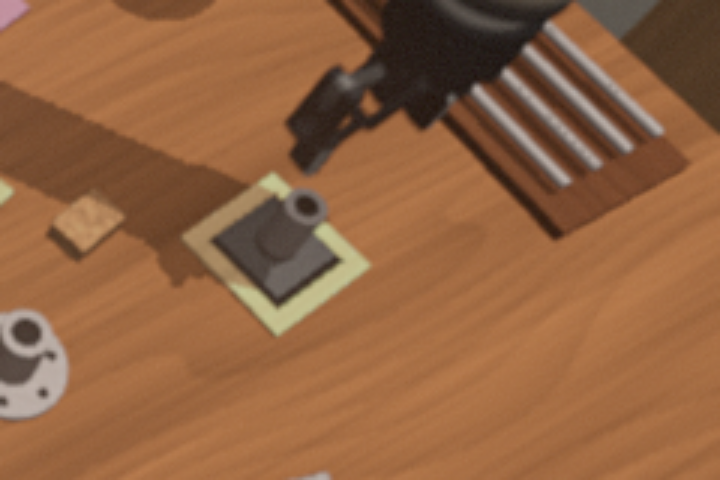

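>>> carry_out --motion "0 0 0 0 -0.08; 0 3 -40 0 0; 0 3 -40 0 0; 0 3 -40 0 0; 0 3 -40 0 0; 0 2 -40 0 0; 0 0 -36 0 0; 0 0 0 0 0"

```text
clock: 9.25
tcp_pos: [0.5913, 0.1006, 0.1514]
orientation: [0.009, 3.141, -0.003]
contact_force: [-0.1, 1.2, 0.5]
grip_width: 0.0853
```

>>> carry_out --motion "0 0 0 30 0; 0 0 0 30 0; 0 0 0 30 0; 0 0 0 25 0; 0 0 0 14 0; 0 0 0 0 0; 0 0 0 0 0; 0 0 0 0 0"

```text
clock: 10.25
tcp_pos: [0.5918, 0.1052, 0.0234]
orientation: [-0.0, 3.14, 0.001]
contact_force: [1.0, 0.5, 1.1]
grip_width: 0.0855
```

>>> carry_out --motion "1 0 0 0 0; 1 0 0 0 0; 1 0 0 0 0; 1 0 0 0 0; 1 0 0 0 0; 1 0 0 0 0; 1 0 0 0 0; 1 0 0 0 0"

```text
clock: 11.25
tcp_pos: [0.5914, 0.1055, 0.0228]
orientation: [-0.001, 3.141, 0.001]
contact_force: [-0.5, 1.3, 5.9]
grip_width: 0.0345
```

```bash
python3 - <<'E'
from h import *
o=r.get_obs(); print(o["tcp_pos"],o["grip_width"],o["contact_force"])
f=grab_frame("scene"); cv2.imwrite("pics/s4.png",cv2.resize(f[130:330,300:540,::-1],None,fx=3,fy=3))
E
```

```text
[0.59138878 0.1055497  0.02283481] 0.034547122755168934 [-0.51259576  1.26157414  5.85940375]
```

View pics/s4.png

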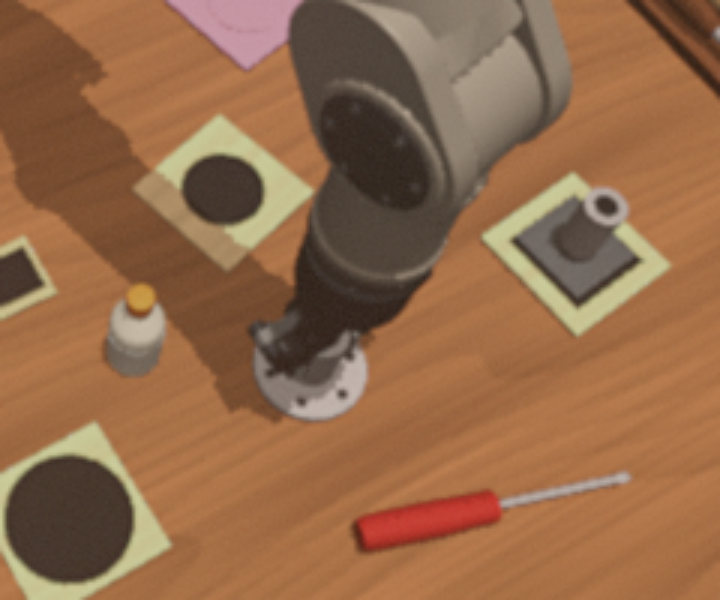

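>>> carry_out --motion "1 0 0 -35 0; 1 0 0 -35 0; 1 0 0 -30 0; 1 -4 -43 0 0; 1 -4 -43 0 0; 1 -4 -43 0 0; 1 -4 -43 0 0; 1 -3 -42 0 0"

```text
clock: 12.3
tcp_pos: [0.6083, -0.1105, 0.1204]
orientation: [0.0, -3.138, -0.0]
contact_force: [0.3, 0.2, -8.8]
grip_width: 0.0347
```

>>> carry_out --motion "1 0 0 0 0; 1 0 0 25 0; 1 0 0 25 0; 1 0 0 20 0; 1 0 0 15 0; 1 0 0 9 0; 1 0 0 0 0; 1 0 0 0 0"

```text
clock: 13.3
tcp_pos: [0.6106, -0.1091, 0.0289]
orientation: [-0.0, 3.14, -0.0]
contact_force: [-1.5, 0.4, -3.0]
grip_width: 0.0345
```

```bash
python3 - <<'E'
from h import *
o=r.get_obs(); print(o["tcp_pos"],o["grip_width"],o["contact_force"])
f=grab_frame("scene"); cv2.imwrite("pics/s5.png",cv2.resize(f[200:370,220:460,::-1],None,fx=3,fy=3))
E
```

```text
[ 0.61058687 -0.10908415  0.02888652] 0.034518349037235274 [-1.48220334  0.41882696 -2.9998583 ]
```

View pics/s5.png

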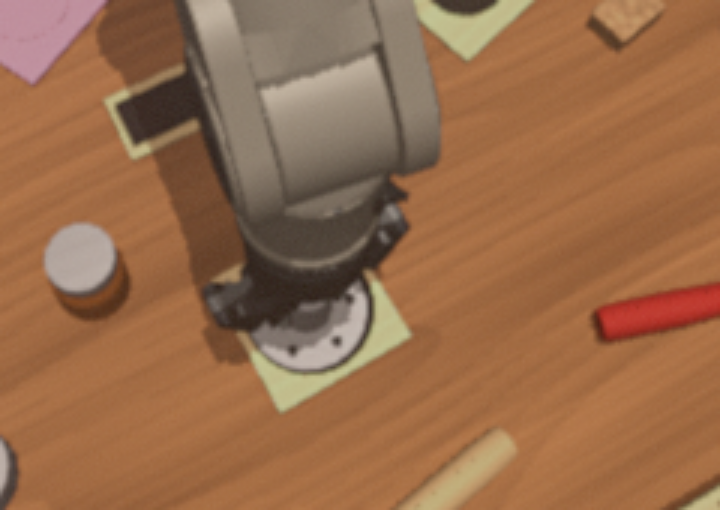

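>>> carry_out --motion "0 0 0 0 0; 0 0 0 0 0; 0 0 0 0 0; 0 0 0 0 0; 0 0 0 -30 0; 0 0 0 -40 0; 0 0 0 -40 0; 0 0 0 -30 0"

```text
clock: 14.35
tcp_pos: [0.6106, -0.1091, 0.1703]
orientation: [-0.0, 3.14, -0.0]
contact_force: [-0.2, 0.5, -0.0]
grip_width: 0.0854
```

>>> carry_out --motion "0 23 -35 0 0; 0 23 -35 0 0; 0 23 -35 0 0; 0 23 -35 0 0; 0 23 -35 0 0; 0 23 -35 0 0; 0 22 -34 0 0; 0 0 0 0 0"

```text
clock: 15.35
tcp_pos: [0.4473, -0.3567, 0.1685]
orientation: [-0.01, -3.141, 0.003]
contact_force: [0.4, 0.5, -0.1]
grip_width: 0.0854
```

>>> carry_out --motion "0 0 0 0 0; 0 0 0 30 0; 0 0 0 30 0; 0 0 0 30 0; 0 0 0 25 0; 0 0 0 20 0; 0 0 0 5 0; 0 0 0 0 0"

```text
clock: 16.35
tcp_pos: [0.4508, -0.3523, 0.0284]
orientation: [-0.002, 3.141, 0.001]
contact_force: [-0.1, 0.3, -0.3]
grip_width: 0.0855
```

```bash
python3 - <<'E'
from h import *
o=r.get_obs(); print(o["tcp_pos"],o["grip_width"],o["contact_force"])
f=grab_frame("scene"); cv2.imwrite("pics/s6.png",cv2.resize(f[200:370,130:370,::-1],None,fx=3,fy=3))
E
```

```text
[ 0.45079728 -0.3523483   0.02842354] 0.08546146708285932 [-0.11857866  0.27307268 -0.27636041]
```

View pics/s6.png

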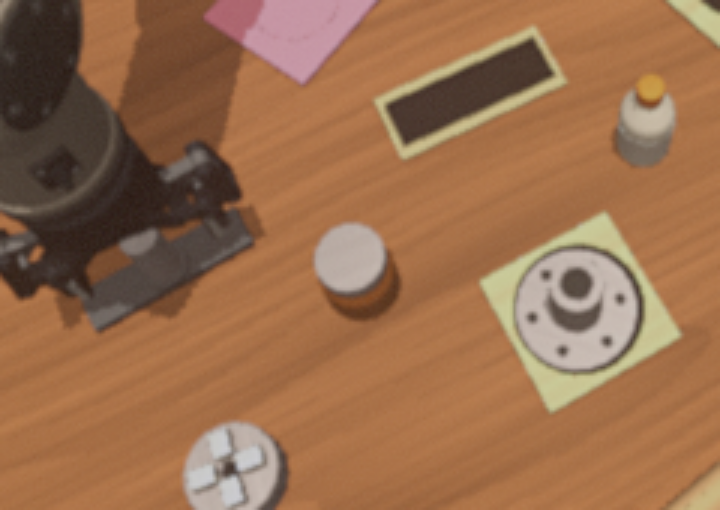

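Faceplate sits well, about (578,308) in the crop. The fingers straddle the tool rest's post, so I grip it and lift.

>>> carry_out --motion "1 0 0 0 0; 1 0 0 0 0; 1 0 0 0 0; 1 0 0 0 0; 1 0 0 0 0; 1 0 0 0 0; 1 0 0 0 0; 1 0 0 0 0"

```text
clock: 17.4
tcp_pos: [0.4503, -0.3528, 0.0287]
orientation: [-0.0, 3.141, 0.0]
contact_force: [-0.5, 1.8, 6.1]
grip_width: 0.0237
```

>>> carry_out --motion "1 0 0 -30 0; 1 0 0 -35 0; 1 0 0 -35 0; 1 0 0 -20 0; 1 0 0 0 0; 1 0 0 0 0; 1 0 0 0 0; 1 0 0 0 0"

```text
clock: 18.4
tcp_pos: [0.4496, -0.3527, 0.1473]
orientation: [0.0, -3.14, -0.001]
contact_force: [0.2, 0.1, -5.9]
grip_width: 0.0238
```

```bash
python3 - <<'E'
from h import *
o=r.get_obs(); print(o["tcp_pos"],o["grip_width"],o["contact_force"])
f=grab_frame("scene"); cv2.imwrite("pics/s7.png",cv2.resize(f[200:370,130:370,::-1],None,fx=3,fy=3))
E
```

```text
[ 0.4496263  -0.35273168  0.14728482] 0.023828896957265675 [ 0.1529362   0.10022127 -5.93571596]
```

View pics/s7.png

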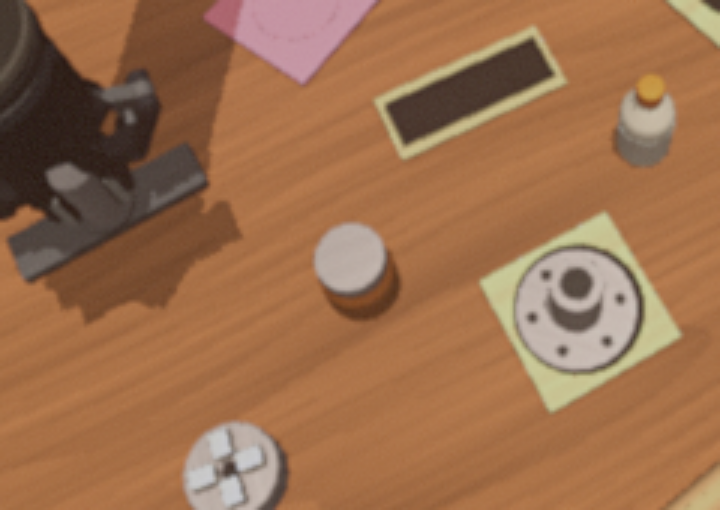

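>>> carry_out --motion "1 4 35 0 0; 1 4 36 0 0; 1 4 36 0 0; 1 4 36 0 0; 1 4 36 0 0; 1 4 35 0 0; 1 4 35 0 0; 1 0 0 0 0.087"

```text
clock: 19.45
tcp_pos: [0.4218, -0.1012, 0.1483]
orientation: [-0.132, -3.139, -0.002]
contact_force: [0.1, -0.6, -5.5]
grip_width: 0.0236
```

>>> carry_out --motion "1 0 0 0 0; 1 0 0 25 0; 1 0 0 25 0; 1 0 0 20 0; 1 0 0 15 0; 1 0 0 0 0; 1 0 0 0 0; 1 0 0 0 0"

```text
clock: 20.45
tcp_pos: [0.4228, -0.1043, 0.064]
orientation: [0.136, 3.137, -0.0]
contact_force: [0.4, 0.1, -6.1]
grip_width: 0.0236
```

```bash
python3 - <<'E'
from h import *
o=r.get_obs(); print(o["tcp_pos"],o["orientation"],o["grip_width"],o["contact_force"])
f=grab_frame("scene"); cv2.imwrite("pics/s8.png",cv2.resize(f[150:320,180:420,::-1],None,fx=3,fy=3))
E
```

```text
[ 0.42276889 -0.10428005  0.06400707] [ 1.36182718e-01  3.13702332e+00 -1.33020448e-04] 0.02360088250533762 [ 0.44093012  0.12036307 -6.09990312]
```

View pics/s8.png

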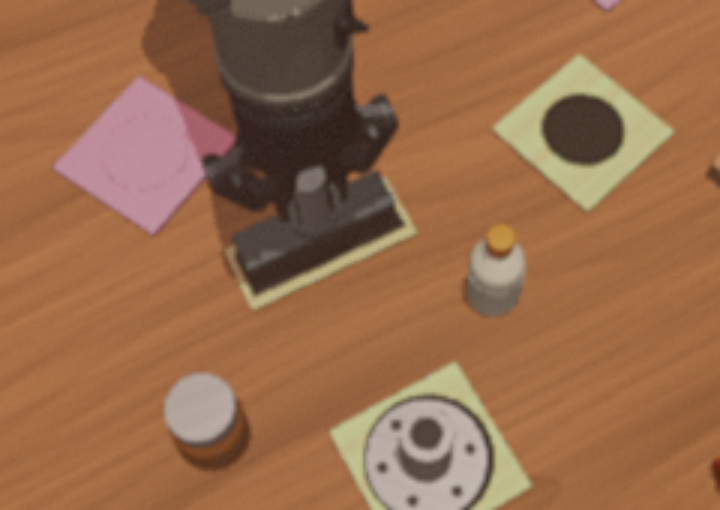

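>>> carry_out --motion "1 0 0 12 0; 1 0 0 10 0; 1 0 0 6 0; 1 0 0 1 0; 1 0 0 0 0; 1 0 0 0 0; 1 0 0 0 0; 1 0 0 0 0"

```text
clock: 21.5
tcp_pos: [0.4215, -0.1039, 0.0347]
orientation: [-0.136, -3.137, -0.001]
contact_force: [-4.4, 1.5, 9.8]
grip_width: 0.0238
```

>>> carry_out --motion "0 0 0 0 0; 0 0 0 0 0; 0 0 0 0 0; 0 0 0 0 0; 0 0 0 -30 0; 0 0 0 -40 0; 0 0 0 -40 0; 0 0 0 -25 0"

```text
clock: 22.5
tcp_pos: [0.4227, -0.1041, 0.1712]
orientation: [0.136, 3.136, -0.0]
contact_force: [1.7, 0.1, -0.5]
grip_width: 0.0853
```

```bash
python3 - <<'E'
from h import *
o=r.get_obs(); print(o["tcp_pos"],o["orientation"],o["grip_width"],o["contact_force"])
f=grab_frame("scene"); cv2.imwrite("pics/s9.png",cv2.resize(f[150:380,160:420,::-1],None,fx=2.5,fy=2.5))
E
```

```text
[ 0.42266287 -0.10413773  0.17116833] [ 1.36329928e-01  3.13633719e+00 -3.88735620e-05] 0.08534630985362289 [ 1.69645381  0.05345459 -0.47763099]
```

View pics/s9.png

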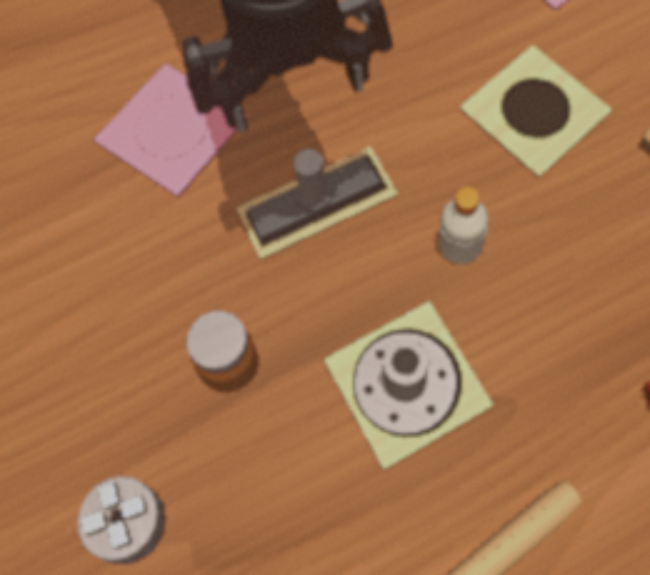

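>>> carry_out --motion "0 0 0 0 -0.087; 0 -27 -36 0 0; 0 -27 -36 0 0; 0 -26 -36 0 0; 0 -26 -36 0 0; 0 -26 -36 0 0; 0 -26 -36 0 0; 0 -26 -35 0 0"

```text
clock: 23.55
tcp_pos: [0.6067, -0.3561, 0.1684]
orientation: [0.0, -3.141, -0.001]
contact_force: [0.0, 0.4, -0.4]
grip_width: 0.0855
```

>>> carry_out --motion "0 0 0 0 0; 0 0 0 30 0; 0 0 0 30 0; 0 0 0 30 0; 0 0 0 15 0; 0 0 0 0 0; 0 0 0 0 0; 0 0 0 0 0"

```text
clock: 24.55
tcp_pos: [0.6069, -0.3554, 0.0657]
orientation: [-0.0, 3.14, -0.001]
contact_force: [0.0, -1.0, 0.9]
grip_width: 0.0855
```

```bash
python3 - <<'E'
from h import *
o=r.get_obs(); print(o["tcp_pos"],o["orientation"],o["grip_width"],o["contact_force"])
f=grab_frame("scene"); cv2.imwrite("pics/s10.png",cv2.resize(f[270:400,110:290,::-1],None,fx=4,fy=4))
f=grab_frame("top"); cv2.imwrite("pics/t10.png",cv2.resize(f[90:230,180:480,::-1],None,fx=2.6,fy=2.6))
E
```

```text
[ 0.60690619 -0.35540668  0.06572975] [-3.04792269e-04  3.13954329e+00 -1.46829902e-03] 0.08550937011647276 [ 2.02630330e-04 -1.02090752e+00  9.41995990e-01]
```

View pics/s10.png

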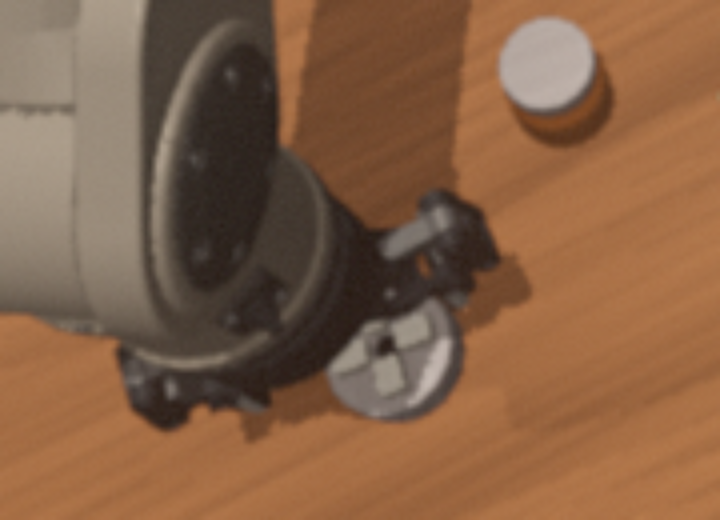

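View pics/t10.png

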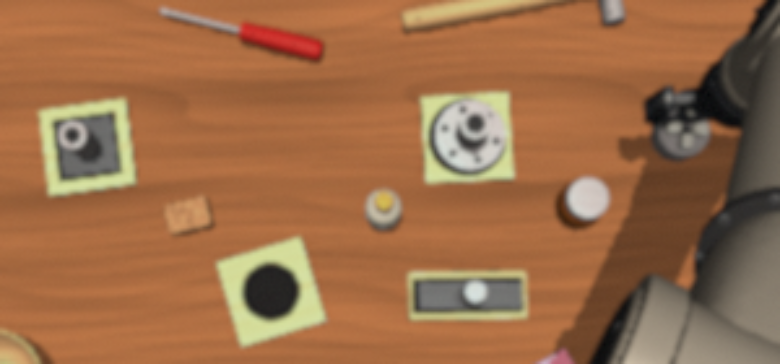

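>>> carry_out --motion "0 0 0 10 0; 0 0 0 10 0; 0 0 0 10 0; 0 0 0 10 0; 0 0 0 10 0; 0 0 0 9 0; 0 0 0 0 0; 0 0 0 0 0"

```text
clock: 25.65
tcp_pos: [0.6063, -0.3552, 0.0055]
orientation: [-0.0, 3.141, -0.0]
contact_force: [0.6, -0.7, -0.8]
grip_width: 0.0855
```

>>> carry_out --motion "1 0 0 0 0; 1 0 0 0 0; 1 0 0 0 0; 1 0 0 0 0; 1 0 0 0 0; 1 0 0 0 0; 1 0 0 0 0; 1 0 0 0 0" --newtons 70

```text
clock: 26.65
tcp_pos: [0.6068, -0.3548, 0.0062]
orientation: [-0.001, 3.14, 0.0]
contact_force: [-0.7, 1.4, 5.7]
grip_width: 0.0585
```

>>> carry_out --motion "1 0 0 -20 0; 1 0 0 -30 0; 1 0 0 -40 0; 1 0 0 -40 0; 1 0 0 -40 0; 1 0 0 0 0; 1 0 0 0 0; 1 0 0 0 0"

```text
clock: 27.65
tcp_pos: [0.6046, -0.3541, 0.1726]
orientation: [0.001, -3.137, -0.003]
contact_force: [0.3, -0.1, -6.5]
grip_width: 0.0583
```

```bash
python3 - <<'E'
from h import *
o=r.get_obs(); print(o["tcp_pos"],o["orientation"],o["grip_width"],o["contact_force"])
f=grab_frame("scene"); cv2.imwrite("pics/s11.png",cv2.resize(f[230:400,80:290,::-1],None,fx=3,fy=3))
E
```

```text
[ 0.604633   -0.35414106  0.17264495] [ 5.16821057e-04 -3.13741834e+00 -3.14424431e-03] 0.05827193835277563 [ 0.31206242 -0.06009387 -6.47955621]
```

View pics/s11.png

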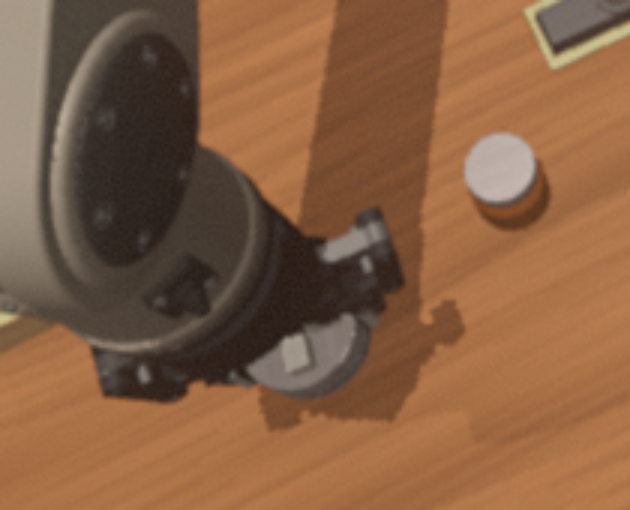

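>>> carry_out --motion "1 12 40 0 0; 1 15 40 0 0; 1 15 40 0 0; 1 15 40 0 0; 1 15 40 0 0; 1 15 40 0 0; 1 15 40 0 0; 1 15 40 0 0"

```text
clock: 28.7
tcp_pos: [0.4881, -0.0339, 0.1747]
orientation: [0.0, -3.141, 0.0]
contact_force: [-0.0, 1.8, -6.2]
grip_width: 0.0585
```

>>> carry_out --motion "1 15 40 0 0; 1 15 40 0 0; 1 15 40 0 0; 1 15 40 0 0; 1 0 0 0 0; 1 0 0 30 0; 1 0 0 30 0; 1 0 0 30 0"

```text
clock: 29.7
tcp_pos: [0.4293, 0.1241, 0.0842]
orientation: [0.001, 3.141, -0.001]
contact_force: [-0.3, 0.3, -6.5]
grip_width: 0.0582
```

>>> carry_out --motion "1 0 0 30 0; 1 0 0 15 0; 1 0 0 0 0; 1 0 0 0 0; 1 0 0 0 0; 1 0 0 0 0; 1 0 0 0 0; 1 0 0 0 0"

```text
clock: 30.7
tcp_pos: [0.429, 0.125, 0.0404]
orientation: [-0.0, 3.141, 0.0]
contact_force: [-0.1, -0.1, -6.9]
grip_width: 0.0579
```

```bash
python3 - <<'E'
from h import *
o=r.get_obs(); print(o["tcp_pos"],o["orientation"],o["grip_width"],o["contact_force"])
f=grab_frame("scene"); cv2.imwrite("pics/s12.png",cv2.resize(f[120:290,280:490,::-1],None,fx=3,fy=3))
E
```

```text
[0.42904944 0.12499297 0.04042375] [-4.28448962e-04  3.14142011e+00  1.50058610e-04] 0.0579251597785136 [-0.07655897 -0.08330522 -6.90325526]
```

View pics/s12.png

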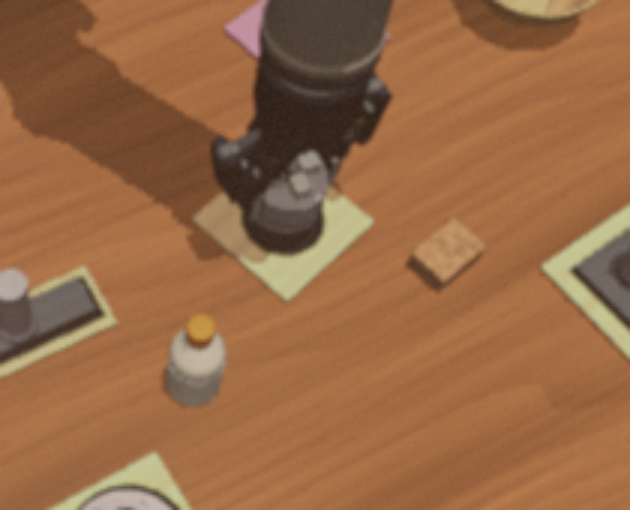

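>>> carry_out --motion "1 0 0 10 0; 1 0 0 10 0; 1 0 0 7 0; 1 0 0 1 0; 1 0 0 0 0; 1 0 0 0 0; 1 0 0 0 0; 1 0 0 0 0"

```text
clock: 31.75
tcp_pos: [0.4286, 0.1248, 0.0122]
orientation: [0.0, -3.141, 0.001]
contact_force: [-3.0, -1.4, 1.5]
grip_width: 0.058
```

>>> carry_out --motion "0 0 0 0 0; 0 0 0 0 0; 0 0 0 0 0; 0 0 0 0 0; 0 0 0 0 0; 0 0 0 -30 0; 0 0 0 -50 0; 0 0 0 -50 0"

```text
clock: 32.75
tcp_pos: [0.4287, 0.1248, 0.1436]
orientation: [0.0, -3.141, 0.0]
contact_force: [0.7, 0.5, 0.1]
grip_width: 0.0854
```

>>> carry_out --motion "0 0 0 -30 0; 0 0 40 0 0; 0 0 40 0 0; 0 0 40 0 0; 0 0 40 0 0; 0 0 40 0 0; 0 0 40 0 0; 0 0 40 0 0"

```text
clock: 33.75
tcp_pos: [0.4288, 0.406, 0.1721]
orientation: [0.0, -3.141, 0.0]
contact_force: [-0.4, -1.3, 1.1]
grip_width: 0.085
```

```bash
python3 - <<'E'
from m import *
o=r.get_obs(); print(o["clock"],o["tcp_pos"],o["grip_width"],o["contact_force"])
F={}
for n in ("scene","top"):
    f=grab_frame(n)[:,:,::-1].copy(); cv2.imwrite(f"pics/{n}F.png",f); F[n]=f
cv2.imwrite("pics/sceneFc.png",cv2.resize(F["scene"][120:400,160:560],None,fx=2,fy=2))
cols=[]
for k,(x,y,z) in dict(face=(.609,-.1082,.014),chuck=(.4297,.1257,.042),clamp=(.6052,.3422,.016),rest=(.4218,-.1042,.018)).items():
    row=[]
    for n in ("top","scene"):
        p=cv2.resize(patch(n,F[n],x,y,z,.075,4000),(200,200)); cv2.drawMarker(p,(100,100),(0,255,0),0,8); row.append(p)
        pp=patch(n,F[n],x,y,z,.075,4000); hsv=cv2.cvtColor(pp,cv2.COLOR_BGR2HSV)
        m=(hsv[...,1]<70)&(hsv[...,2]>(75 if k in("clamp","rest") else 110))
        if k in("clamp","rest"): m&=(hsv[...,2]<190)
        c=max(cv2.findContours(m.astype(np.uint8),0,2)[0],key=cv2.contourArea); rc=cv2.minAreaRect(c)
        print(k,n,"off mm",((back(rc[0],x,y,.075)[0]-[x,y])*1000).round(1),np.round(np.array(rc[1])/4,1),round(rc[2],1))
    cols.append(np.vstack(row))
cv2.imwrite("pics/objF.png",np.hstack(cols))
E
```

```text
33.75 [0.42883917 0.40604065 0.17213213] 0.08501707989330404 [-0.35364694 -1.3454198   1.10857031]
face top off mm [-0.5 -3.2] [92.3 90.9] 53.6
face scene off mm [ 6.  -0.6] [ 96.2 102. ] 87.6
chuck top off mm [-3.  -3.7] [67.1 66.7] 20.2
chuck scene off mm [  5.9 -18.4] [73.3 98.9] 73.8
clamp top off mm [-2.8 -3.4] [72.6 74.1] 82.9
clamp scene off mm [-2.5 10.6] [68.6 96.1] 82.9
rest top off mm [-0.6 -1.1] [125.9  39.3] 0.3
rest scene off mm [-13.9  -1.3] [ 63.6 120.9] 89.6
```

View pics/sceneFc.png

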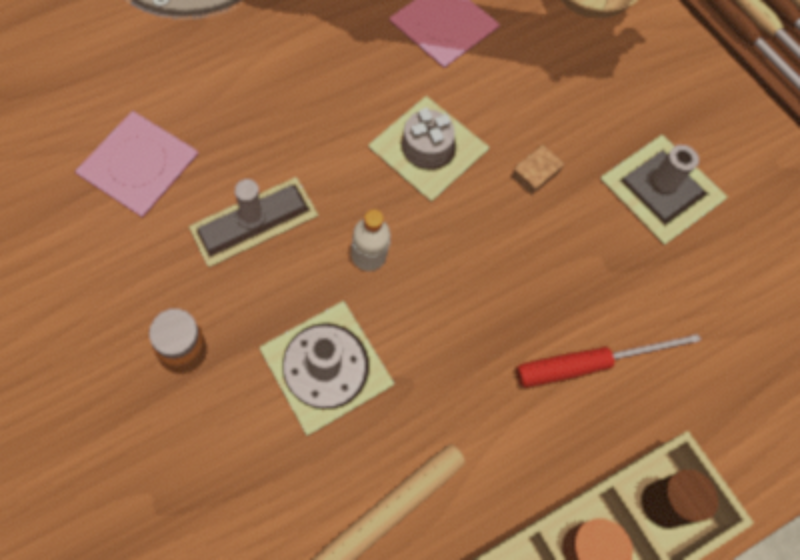

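View pics/objF.png

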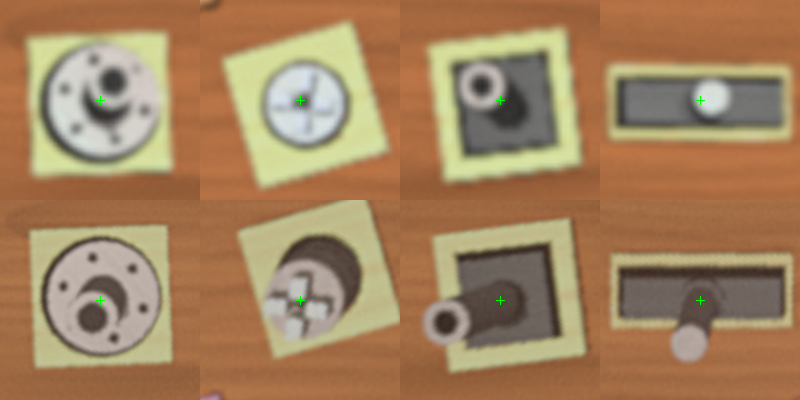

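All four are centred to within about 5 mm, their sides line up with the silhouettes, and the glue bottle and jar are where they were. The arm is clear, so I hand in.

```bash
python3 - <<'E'
from bench import r
print(r.hand_in())
E
```

```text
the job is handed in; nothing more can be done
None
```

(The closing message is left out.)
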